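# Walk the vacuum sealer back against its bumpers

### The job

Park the heavy white vacuum sealer against the stop rail behind it, so that its back presses on both red rubber bumpers and stays there. Its rubber feet grip too well for a straight shove, so walk it: push on the soft orange pad near one end of its front, then on the other, so that it swings ahead corner by corner. Be gentle: never push it with more than 18 N, keep it on its feet, and leave the things around it where they stand.

Things in the scene. Friction and masses are not known exactly. Their poses are not given: they have to be found in the camera images.
- sealer: White vacuum sealer, grey lid, 130 deep (x) x 260 long (y) x 82 mm high, 2.55 kg +-5%. Origin: centre of underside, on the worktop; +x to its back and the rail, z up. Hard front x = -65, back x = +65. Rubber feet at x +-42, y +-65. At the front two soft orange push pads: faces x = -75, y +-71 to 129, z 16 to 52, giving way by 1 mm per 3 N. Straight push: 18 to 24 N; at one end: half, it swings.
- stop_rail: Steel stop rail fixed to the worktop, 240 mm long (its y), 60 mm high, 8 mm thick upright. Origin: under the middle of the upright, on the worktop; +x points away from the robot and the sealer. It carries two rubber bumpers on its front (-x) side.
- bumper_left: Left red-capped rubber bumper (30 mm across), 55 mm left (+y) of the rail's middle, 33 mm above the worktop. Origin: centre of its front face, 38 mm in front of (-x) the rail's origin when free. It sinks back along the rail's +x by at most 8 mm, sprung at about 2 N per mm from the first touch.
- bumper_right: Right red-capped rubber bumper, the same, 55 mm to the right (-y) of the rail's middle.
- tea_tin: Bystander: round tin, 75 mm across, 58 mm high, left of the sealer. Origin: centre of its underside.
- stock_box: Bystander: small dark blue carton, 34 x 52 x 32 mm, left of the sealer. Origin: centre of its underside.
- jam_jar: Bystander: jam jar, 65 mm across, 94 mm high, right of the sealer. Origin: centre of its underside.
- garlic: Bystander: garlic bulb, 60 mm across, 58 mm high, right of the sealer. Origin: centre of its underside.
- mug_a: Bystander: cream mug, 89 mm across, 95 mm high, 121 mm long with its handle, back left. Origin: centre of its underside.

How it is judged:
On the way:
1. the sealer's middle has come within 130 mm of the rail (x of sealer in the frame of stop_rail above -0.13 m), for 0.1 s.
At the end, for the whole second after the job is handed in: The sealer stands still on its feet (tilt under 0.03 rad), square to the rail (within 0.05 rad), its back pressing on both bumpers with more than 0.3 N each (contact force between sealer and bumper_left above 0.3 N and contact force between sealer and bumper_right above 0.3 N and angle between the x axis of sealer and the x axis of stop_rail, either way round below 0.05 rad and angle between sealer's own z axis and vertical below 0.03 rad and linear speed of sealer below 0.01 m/s); the robot touches nothing.
It fails at once if the robot pushes the sealer with more than 18 N (contact force between any of the fingers, the arm and sealer above 18 N).
It fails at once if the sealer is tipped more than 0.15 rad off its feet (angle between sealer's own z axis and vertical above 0.15 rad).
It fails at once if a bystander is moved by more than 15 mm (distance of any of tea_tin, stock_box, jam_jar, garlic, mug_a from where it was at the start of the episode above 0.015 m).
It also fails if it takes over 72 s, if anything falls off the work surface, if the arm or the gripper's body presses on something with over 40 N, if the wrist force passes 120 N, or if a joint passes its speed limit or range.

### The arm

A 6-joint arm with a two-finger parallel gripper is mounted at the origin on a cart in front of the work surface, level with it; the furniture and walls round the work are solid. World frame = base frame: x ahead of the robot, y to its left, z up, the work surface at z = 0. Lengths are in m, angles in rad, forces in N, time in s.
With the tool pointing down it reaches from about 0.3 to 0.875 m from the base axis. Payload 6.4 kg.
Tool frame: the origin (TCP) lies at the very end of the fingers, on their centre line; the grasp point (between the pads) lies 19 mm behind it; z points along the fingers, y is the line along which they close (so a half turn about z gives the same grasp; the last joint's range is limited). The gripper opens to 85 mm and grips with 20 to 120 N. Pads are 22 mm wide; open, the fingers measure 114 mm over their backs; the gripper's body (76 mm by 85 mm) begins 54 mm behind the grasp point. The pads swing forward as they close: fully open they stand 13 mm farther back than shut.
Start: joints at [1.116, 0.181, 1.607, -0, 1.354, -0.206], TCP at [0.142, 0.557, 0.231] pointing down, gripper open.
Joint ranges: [-2.99, 2.99], [-0.89, 2.07], [0.3, 2.58], [-1.14, 4.28], [0, 2.63], [-3.12, 3.12]. Speed limits (rad/s): [2.57, 2.57, 3.01, 3.14, 3.14, 3.14].

### API

Orientations are given as a unit quaternion [w, x, y, z].
In Python, from bench import ctrl gives the robot as it stands.
- The arm moves only by the tool jog_arm, never from a script. Its argument "series" is a list that holds one entry, the list of rows, each a list of 7 numbers: the shift along the tool's x, y, z in mm, then the turn, a rotation vector about the tool's x, y, z in rad, then the finger opening in mm, from 0 to 85.4. In form: [[[tx, ty, tz, rx, ry, rz, gripper], ...]]. A call has exactly 10 rows; each row shifts and turns the commanded pose from where the row before left it, along the tool's axes as they then stand; what a row does not reach is not made up. A row lasts 1/10 s, in which the tool goes at most 50 mm and 8.59 degrees, less where a joint would pass 70% of its speed; a pose out of reach is approached as far as the arm can. A call with a gripper value outside its range is refused whole. The fingers move at their own pace and stop on an object; the grip force is fixed at half the most. Time passes only in rows, so rows that do not move let the fingers close, or fill a call up. It gives the time, the measured TCP pose, the force, the opening and the grip force at its end, in the units of the state.
- ctrl.get_obs(): the state, without advancing time (a new reading comes with each control period).
- ctrl.camera(name): name is "side" or "top" or "wrist"; returns a dict with "frame" (420x560x3 uint8, blue, green, red), "z_map" (420x560 float32, m along the optical axis (not along the pixel's ray), 0 where there is no reading), "fx", "fy", "cx", "cy" (pixels), "xyz" and "rotation" of the camera in the world. Camera axes: x right, y down, z forward; pixel columns grow to the right and rows downward; lengths in m; the calibration is good to about 2 mm. A picture is of the moment at which its call begins.
- ctrl.hand_in(): hands the job in; it is judged then, once.
The state is a dict: "time_s": time; "q": joint angles; "dq": joint speeds; "joint_efforts": joint torques, N m; "eef_pos": TCP position; "eef_rot": TCP orientation; "wrist_force": force on the tool from outside, world axes, zero at the start; "torque": the same for the moment, N m; "opening": opening from 0.0 (shut) to 1.0 (fully open); "grasp_force": force on a finger pad.
Only numpy, scipy, OpenCV 4.12 (cv2) and the standard library are available. Lean on these libraries where they do the work, as an engineer would, in place of code of your own. Each camera call takes 0.05 s, during which the arm holds its last target. There are 200 camera calls.

## Working session

There is one attempt and no reset: what is moved stays moved. The work goes in short steps, Python scripts to look and compute and a tool call to move; the robot and the scene stay as the last step left them, time stands still between calls to the robot, and variables do not carry over. Pictures are saved under pics/ and viewed, at most 10 in all, crops included, and the job is handed in when it is done.

Besides the shell and the picture viewer there is one more tool, called after "Emit:" as name(argument=value, ...) on one line, values as JSON. jog_arm: Moves the arm, as the interface text tells. Its arguments: {"type":"object","properties":{"series":{"type":"array"}},"required":["series"]}

```bash
mkdir -p pics; ls
python3 - <<'E'
from bench import ctrl
import cv2, numpy as np
o=ctrl.get_obs(); print({k:np.round(v,3) for k,v in o.items()})
ims=[]
for n in ["top","side"]:
    c=ctrl.camera(n); np.savez('pics/%s0.npz'%n,**c); cv2.imwrite('pics/%s0.png'%n,c['frame']); print(n,c['fx'],c['cx'],c['cy'],np.round(c['xyz'],3),np.round(c['rotation'],3).tolist())
E
```

```text
pics
{'time_s': np.float64(0.0), 'q': array([ 1.116,  0.182,  1.608, -0.   ,  1.354, -0.206]), 'dq': array([-0.002, -0.   , -0.001, -0.   ,  0.001, -0.   ]), 'joint_efforts': array([-1.0000e-03, -4.4487e+01, -3.5134e+01, -0.0000e+00,  9.0000e-03,
       -0.0000e+00]), 'eef_pos': array([0.141, 0.557, 0.23 ]), 'eef_rot': array([-0.   ,  0.124,  0.992, -0.001]), 'wrist_force': array([ 0.307,  0.246, -0.092]), 'torque': array([ 0.019,  0.068, -0.006]), 'grasp_force': np.float64(0.0), 'opening': np.float64(1.001)}
top 414.14022416617456 278.86961249211737 206.73764639545678 [ 0.526 -0.139  1.087] [-0.029, 0.715, -0.698, 0.041]
side 472.5265761235535 279.6817710248247 212.45860725360637 [0.364 0.471 1.031] [0.065, -0.214, 0.927, -0.301]
```

View pics/top0.png

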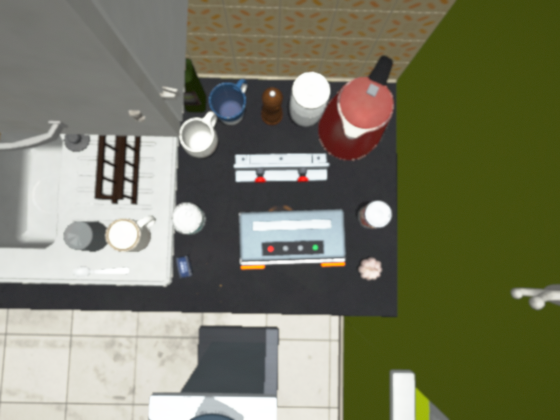

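View pics/side0.png

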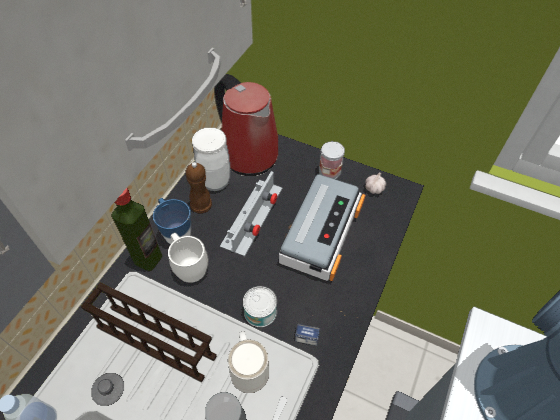

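The top view shows the sealer at pixels (240–345, 210–263), with orange pads at (253,266) and (333,264). The rail is at row ~160 with red bumpers at (261,179) and (303,179). Tin (188,218) and carton (183,267) are on the left; jar (375,214) and garlic (371,268) on the right. The side view shows the same.

```bash
cat > h.py <<'E'
import cv2, numpy as np
from scipy.spatial.transform import Rotation as R
def rot(c):
    r=np.array(c['rotation'])
    return r if r.shape==(3,3) else R.from_quat(r,scalar_first=True).as_matrix()
def ray(c,u,v): return rot(c)@np.array([(u-c['cx'])/c['fx'],(v-c['cy'])/c['fy'],1.0])
def onplane(c,u,v,z):
    d=ray(c,u,v); return c['xyz']+d*(z-c['xyz'][2])/d[2]
def cloud(c):
    v,u=np.mgrid[:420,:560]
    p=np.stack([(u-c['cx'])/c['fx'],(v-c['cy'])/c['fy'],np.ones(u.shape)],-1)*c['z_map'][...,None]
    return p@rot(c).T+c['xyz']
def mask(c,lo,hi):
    return cv2.inRange(cv2.cvtColor(c['frame'],cv2.COLOR_BGR2HSV),lo,hi)
def blobs(m,amin=8):
    n,l,s,ce=cv2.connectedComponentsWithStats(m)
    return [(l==i,s[i],ce[i]) for i in range(1,n) if s[i][4]>=amin]
def two(c1,p1,c2,p2):
    d1,d2=ray(c1,*p1),ray(c2,*p2)
    t=np.linalg.lstsq(np.stack([d1,-d2],1),c2['xyz']-c1['xyz'],rcond=None)[0]
    a=c1['xyz']+t[0]*d1; b=c2['xyz']+t[1]*d2; return (a+b)/2,np.linalg.norm(a-b)
E
python3 - <<'E'
from h import *
np.set_printoptions(precision=4,suppress=True)
T={n:dict(np.load('pics/%s0.npz'%n)) for n in ['top','side']}
for n,c in T.items():
    P=cloud(c); c['P']=P
    for nm,lo,hi in [('orange',(8,150,120),(20,255,255)),('red',(0,180,120),(5,255,255))]:
        for m,s,ce in blobs(mask(c,lo,hi)):
            q=P[m&(c['z_map']>0)]
            if len(q) and 0.2<np.median(q[:,0])<.75 and s[4]<2000: print(n,nm,s,ce,'med',np.median(q,0),'min',q.min(0),'max',q.max(0))
P=T['top']['P']
def rect(nm,sel):
    p=P[sel]; r=cv2.minAreaRect((p[:,:2]*1000).astype(np.float32)); print(nm,len(p),np.round(r,1) if 0 else r,'z',np.median(p[:,2]))
X,Y,Z=P[...,0],P[...,1],P[...,2]
box=lambda a,b,c,d:(X>a)&(X<b)&(Y>c)&(Y<d)
rect('lid',box(.3,.56,-.33,-.0)&(Z>.065)&(Z<.1))
rect('railtop',box(.56,.72,-.35,.05)&(Z>.05)&(Z<.07))
rect('tin',box(.44,.56,.03,.13)&(Z>.045)&(Z<.08))
rect('box',box(.33,.44,.05,.15)&(Z>.02)&(Z<.06))
rect('jar',box(.44,.56,-.44,-.32)&(Z>.07))
rect('garlic',box(.33,.44,-.44,-.32)&(Z>.02))
# profile of lid rows
for col in (250,270,315,335): 
    print(col,[(r,round(float(X[r,col]),3),round(float(Z[r,col]),3)) for r in range(204,276,4)])
print([(r,round(float(X[r,285]),3),round(float(Z[r,285]),3)) for r in range(148,186,3)])
E
```

```text
top orange [320 262  26   5  78] [332.5641 264.5513] med [ 0.4855 -0.2949  0.0427] min [ 0.4806 -0.3329 -0.005 ] max [ 0.4938 -0.2629  0.0578]
top orange [240 265  25   5  76] [251.75   267.4868] med [ 0.4729 -0.0905  0.0022] min [ 0.4683 -0.1217 -0.0036] max [ 0.4822 -0.0592  0.055 ]
top red [256 177   9   6  40] [259.825 179.75 ] med [ 0.6962 -0.1063  0.0449] min [ 0.694  -0.1166  0.0007] max [ 0.7035 -0.0961  0.0507]
top red [298 176   9   6  40] [302.    178.975] med [ 0.7006 -0.2133  0.0428] min [ 0.6982 -0.2238  0.023 ] max [ 0.7098 -0.2035  0.0517]
side orange [355 194  10  24  88] [359.3523 205.1818] med [ 0.4895 -0.2829  0.05  ] min [ 0.4856 -0.3628 -0.0035] max [ 0.4973 -0.2598  0.0571]
side orange [330 255  11  26 105] [334.8952 266.9048] med [ 0.478  -0.0861  0.0498] min [ 0.4743 -0.1417  0.0013] max [ 0.4847 -0.0627  0.0544]
side red [270 194   7   9  38] [273.2895 198.1053] med [ 0.7015 -0.21    0.0409] min [ 0.6992 -0.2266  0.0245] max [ 0.7087 -0.1985  0.0491]
side red [253 225   7  10  41] [255.6585 229.7317] med [ 0.6974 -0.1009  0.0425] min [ 0.6942 -0.1167  0.0253
[... 1686 characters left out ...]
77), (232, 0.566, 0.079), (236, 0.556, 0.08), (240, 0.546, 0.083), (244, 0.536, 0.081), (248, 0.527, 0.08), (252, 0.517, 0.083), (256, 0.508, 0.078), (260, 0.497, 0.054), (264, 0.485, -0.0), (268, 0.475, 0.0), (272, 0.465, -0.0)]
335 [(204, 0.644, 0.002), (208, 0.633, -0.001), (212, 0.616, 0.079), (216, 0.606, 0.081), (220, 0.596, 0.082), (224, 0.586, 0.077), (228, 0.576, 0.08), (232, 0.567, 0.081), (236, 0.557, 0.079), (240, 0.547, 0.081), (244, 0.538, 0.077), (248, 0.528, 0.078), (252, 0.518, 0.08), (256, 0.509, 0.075), (260, 0.498, 0.057), (264, 0.488, 0.054), (268, 0.476, -0.003), (272, 0.466, 0.001)]
[(148, 0.791, 0.0), (151, 0.783, 0.0), (154, 0.774, 0.006), (157, 0.766, 0.003), (160, 0.758, 0.004), (163, 0.738, 0.059), (166, 0.73, 0.061), (169, 0.731, 0.019), (172, 0.725, 0.008), (175, 0.717, 0.009), (178, 0.709, 0.008), (181, 0.702, 0.002), (184, 0.694, 0.003)]
  return _methods._mean(a, axis=axis, dtype=dtype,
  ret = ret.dtype.type(ret / rcount)
```

```bash
cat >> h.py <<'E'
def sealer(c):
    """pose (x,y,yaw deg) from lid edges seen by a camera with depth"""
    P=cloud(c); X,Y,Z=P[...,0],P[...,1],P[...,2]
    s=((X>.4)&(X<.72)&(Y>-.40)&(Y<.02)&(Z>.068)&(Z<.092)).astype(np.uint8)
    b=max(blobs(s),key=lambda t:t[1][4])
    (cx,cy),(w,h),a=cv2.minAreaRect((P[b[0]][:,:2]*1000).astype(np.float32))
    if w>h: w,h,a=h,w,a-90
    return round(cx,1),round(cy,1),round(w,1),round(h,1),round(np.radians((a+45)%90-45),4)
def pads(c):
    o=[]
    for m,s,ce in blobs(mask(c,(8,150,120),(20,255,255)),20):
        u,v=ce; p=onplane(c,u,v,.04); o.append(np.round(p[:2]*1000,1).tolist())
    return sorted(o,key=lambda p:-p[1])
E
python3 - <<'E'
from h import *
np.set_printoptions(precision=4,suppress=True)
T={n:dict(np.load('pics/%s0.npz'%n)) for n in ['top','side']}
t,s=T['top'],T['side']
for c in (t,s): print(sealer(c))
print('padL',two(t,(251.75,267.5),s,(334.9,266.9)),'padR',two(t,(332.6,264.6),s,(359.35,205.2)))
print('bL',two(t,(259.8,179.75),s,(255.66,229.7)),'bR',two(t,(302,179),s,(273.3,198.1)))
P=cloud(t); X,Y,Z=P[...,0],P[...,1],P[...,2]
m=((Z>.015)&(Z<.13)&(X>.4)&(X<.75)&(Y>-.46)&(Y<.14)).astype(np.uint8)
for b,st,ce in blobs(m,30):
    p=P[b]; print(st,'x',np.percentile(p[:,0],[1,99]),'y',np.percentile(p[:,1],[1,99]),'z',np.percentile(p[:,2],97))
# rail upright top
r=(Z>.05)&(Z<.07)&(X>.69)&(X<.77)&(Y>-.3)&(Y<-.03); p=P[r]; print('rail top',len(p),p.mean(0),'slope dx/dy',np.polyfit(p[:,1],p[:,0],1), p[:,1].min(),p[:,1].max())
E
```

```text
(558.8, -188.0, 118.0, 256.1, np.float64(0.0569))
(560.3, -187.6, 118.7, 258.2, np.float64(0.0554))
padL (array([ 0.4769, -0.0911,  0.0398]), np.float64(0.004456812761011335)) padR (array([ 0.4886, -0.2944,  0.0351]), np.float64(0.004942341474155017))
bL (array([ 0.6993, -0.1053,  0.034 ]), np.float64(0.0022822248575689145)) bR (array([ 0.7033, -0.2137,  0.0366]), np.float64(0.0016924297630252908))
[234 160  95  23 824] x [0.6946 0.7448] y [-0.2746 -0.043 ] z 0.062355956212342946
[359 201  32  27 655] x [0.5833 0.6435] y [-0.4227 -0.3632] z 0.09681582528181934
[169 203  35  30 786] x [0.5596 0.6309] y [0.039 0.111] z 0.05901515074714155
[ 239  209  106   60 5634] x [0.4809 0.6184] y [-0.3136 -0.0623] z 0.08321826783926527
[176 256  16  22 269] x [0.4483 0.4993] y [0.0633 0.0996] z 0.03420410755671021
[358 257  24  23 377] x [0.4536 0.5049] y [-0.4158 -0.3634] z 0.05316914430868581
rail top 372 [ 0.7345 -0.1643  0.0587] slope dx/dy [-0.0655  0.7238] -0.2987901336524613 -0.040070049487252166
```

Emit:
jog_arm(series=[[[0,0,0,0,0,-0.124,0],[0,0,0,0,0,-0.124,0],[-18,-40,0,0,0,0,0],[-18,-40,0,0,0,0,0],[-18,-40,0,0,0,0,0],[-18,-40,0,0,0,0,0],[-18,-40,0,0,0,0,0],[-18,-40,0,0,0,0,0],[-18,-40,0,0,0,0,0],[-18,-40,0,0,0,0,0]]])

```text
time_s: 1.1
eef_pos: [0.2854, 0.2356, 0.2311]
eef_rot: [0.0, 0.0, 1.0, -0.0]
wrist_force: [0.5, 0.6, 0.1]
opening: 0.003
grasp_force: 0.0
```

Emit:
jog_arm(series=[[[-19,-41.5,10,0,0,0,0],[-19,-41.5,10,0,0,0,0],[-19,-41.5,10,0,0,0,0],[-19,-41.5,10,0,0,0,0],[-19,-41.5,10,0,0,0,0],[-19,-41.5,10,0,0,0,0],[-19,-41.5,10,0,0,0,0],[-19,-40,10,0,0,0,0],[0,0,45,0,0,0,0],[0,0,45,0,0,0,0]]])

```text
time_s: 2.1
eef_pos: [0.4383, -0.0954, 0.0607]
eef_rot: [0.001, 0.002, 1.0, -0.001]
wrist_force: [0.6, 0.3, -1.2]
opening: -0.001
grasp_force: 0.0
```

Emit:
jog_arm(series=[[[0,0,15,0,0,0,0],[0,0,0,0,0,0,0],[-5,0,0,0,0,0,0],[-3,0,0,0,0,0,0],[-2,0,0,0,0,0,0],[-2,0,0,0,0,0,0],[-2,0,0,0,0,0,0],[-2,0,0,0,0,0,0],[-1,0,0,0,0,0,0],[0,0,0,0,0,0,0]]])

```text
time_s: 3.1
eef_pos: [0.4542, -0.0934, 0.0463]
eef_rot: [0.0, 0.0, 1.0, -0.0]
wrist_force: [-0.0, -0.0, -0.1]
opening: 0.002
grasp_force: 0.0
```

Emit:
jog_arm(series=[[[0,0,18,0,0,0,0],[0,0,0,0,0,0,0],[-2,0,0,0,0,0,0],[-2,0,0,0,0,0,0],[-2,0,0,0,0,0,0],[-2,0,0,0,0,0,0],[-1,0,0,0,0,0,0],[0,0,0,0,0,0,0],[0,0,0,0,0,0,0],[0,0,0,0,0,0,0]]])

```text
time_s: 4.1
eef_pos: [0.463, -0.0934, 0.0283]
eef_rot: [-0.0, 0.0, 1.0, 0.0]
wrist_force: [-0.7, 0.2, 0.2]
opening: 0.0
grasp_force: 0.2
```

Emit:
jog_arm(series=[[[-1,0,0,0,0,0,0],[-1,0,0,0,0,0,0],[-1,0,0,0,0,0,0],[-1,0,0,0,0,0,0],[-1,0,0,0,0,0,0],[-1,0,0,0,0,0,0],[-1,0,0,0,0,0,0],[-1,0,0,0,0,0,0],[-1,0,0,0,0,0,0],[-1,0,0,0,0,0,0]]])

```text
time_s: 5.1
eef_pos: [0.4686, -0.0922, 0.0268]
eef_rot: [-0.005, -0.0, 1.0, 0.001]
wrist_force: [-16.7, -0.2, 5.6]
opening: -0.005
grasp_force: 7.7
```

Run:
```python
from h import *
from bench import ctrl
for n in ('top','side'):
    c=ctrl.camera(n); print(n,sealer(c),pads(c)); cv2.imwrite('pics/%s1.png'%n,c['frame'])
    z=dict(np.load('pics/%s0.npz'%n)); print('  was',sealer(z),pads(z))
o=ctrl.get_obs(); print(np.round(o['wrist_force'],2),np.round(o['eef_pos'],4),np.round(o['torque'],2))
s=cv2.imread('pics/side1.png')[150:360,240:500]; cv2.imwrite('pics/side1c.png',cv2.resize(s,None,fx=2.8,fy=2.8))
```

```text
top (559.0, -188.1, 118.1, 256.3, np.float64(0.054)) [[486.6, -294.4]]
  was (558.8, -188.0, 118.0, 256.1, np.float64(0.0569)) [[474.8, -91.7], [486.5, -294.3]]
side (560.7, -186.3, 117.2, 255.3, np.float64(0.0556)) []
  was (560.3, -187.6, 118.7, 258.2, np.float64(0.0554)) [[479.0, -90.3], [490.3, -289.9]]
[-14.74  -0.25   6.31] [ 0.4686 -0.0921  0.0268] [-0.    2.32  0.05]
```

View pics/side1c.png

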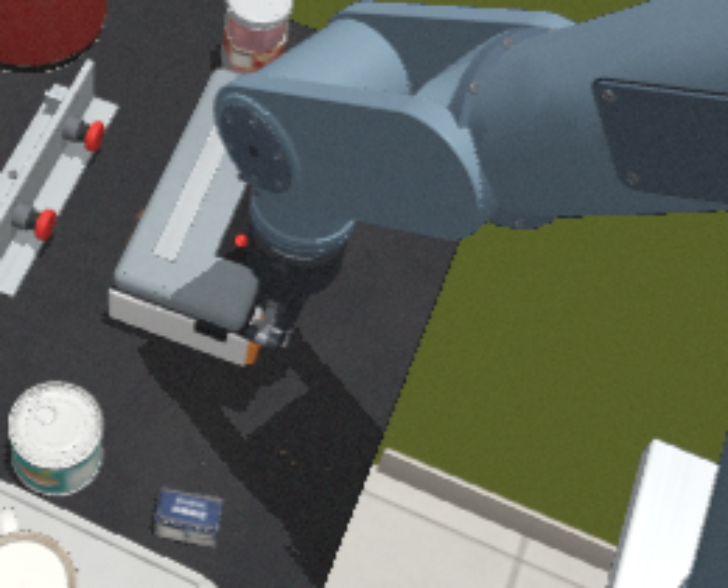

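Emit:
jog_arm(series=[[[8,0,0,0,0,0,0],[5,0,0,0,0,0,0],[0,10,0,0,0,0,0],[0,8,0,0,0,0,0],[-4,0,0,0,0,0,0],[-4,0,0,0,0,0,0],[-2,0,0,0,0,0,0],[-2,0,0,0,0,0,0],[-2,0,0,0,0,0,0],[-1,0,0,0,0,0,0]]])

```text
time_s: 6.2
eef_pos: [0.4708, -0.0735, 0.0266]
eef_rot: [-0.005, -0.0, 1.0, 0.002]
wrist_force: [-14.2, 2.7, 5.4]
opening: 0.001
grasp_force: 7.0
```

Emit:
jog_arm(series=[[[-0.5,0,0,0,0,0,0],[-0.5,0,0,0,0,0,0],[-0.5,0,0,0,0,0,0],[-0.5,0,0,0,0,0,0],[-0.5,0,0,0,0,0,0],[-0.5,0,0,0,0,0,0],[-0.5,0,0,0,0,0,0],[-0.5,0,0,0,0,0,0],[-0.5,0,0,0,0,0,0],[-0.5,0,0,0,0,0,0]]])

```text
time_s: 7.2
eef_pos: [0.4751, -0.0731, 0.0262]
eef_rot: [-0.006, -0.0, 1.0, 0.002]
wrist_force: [-15.0, 3.7, 4.6]
opening: -0.0
grasp_force: 7.5
```

Emit:
jog_arm(series=[[[0,0,-1,0,0,0,0],[-0.5,-0.5,-1,0,0,0,0],[-0.5,-0.5,-1,0,0,0,0],[-0.5,-0.5,0,0,0,0,0],[-0.5,-0.5,0,0,0,0,0],[-1,0,0,0,0,0,0],[-1,0,0,0,0,0,0],[-1,0,0,0,0,0,0],[-1,0,0,0,0,0,0],[-1,0,0,0,0,0,0]]])

```text
time_s: 8.2
eef_pos: [0.4821, -0.075, 0.0292]
eef_rot: [-0.006, -0.0, 1.0, 0.002]
wrist_force: [-14.6, 3.7, 3.7]
opening: -0.001
grasp_force: 7.4
```

Emit:
jog_arm(series=[[[-1,1,-0.5,0,0,0,0],[-1,1,-0.5,0,0,0,0],[-1,1,-0.5,0,0,0,0],[-1,0.8,0,0,0,0,0],[-1.5,0.7,0,0,0,0,0],[-1.5,0.7,0,0,0,0,0],[-1.5,0.7,0,0,0,0,0],[-1.5,0.7,0,0,0,0,0],[-1.5,0.7,0,0,0,0,0],[-1.5,0.7,0,0,0,0,0]]])

```text
time_s: 9.2
eef_pos: [0.4974, -0.0687, 0.0311]
eef_rot: [-0.003, 0.0, 1.0, 0.001]
wrist_force: [-7.8, -1.5, -3.1]
opening: 0.002
grasp_force: 3.7
```

Run:
```python
from h import *
from bench import ctrl
for n in ('top','side'):
    c=ctrl.camera(n); print(n,sealer(c),pads(c))
o=ctrl.get_obs(); print(np.round(o['wrist_force'],2),np.round(o['eef_pos'],4),np.round(o['torque'],2))
```

```text
top (570.6, -190.6, 118.1, 255.9, np.float64(-0.1284)) [[480.3, -283.1]]
side (579.2, -129.1, 117.2, 135.7, np.float64(-0.1403)) []
[-6.31  0.29 -3.46] [ 0.4975 -0.0686  0.0312] [-0.01  1.16 -0.07]
```

Emit:
jog_arm(series=[[[25,0,1.5,0,0,0,0],[27,-45,1,0,0,0,0],[0,-45,0,0,0,0,0],[0,-45,0,0,0,0,0],[0,-46,0,0,0,0,0],[0,-46,0,0,0,0,0],[-6,0,0,0,0,0,0],[-4,0,0,0,0,0,0],[-2,0,0,0,0,0,0],[-2,0,0,0,0,0,0]]])

```text
time_s: 10.3
eef_pos: [0.4634, -0.2927, 0.0301]
eef_rot: [-0.0, -0.0, 1.0, 0.0]
wrist_force: [0.4, 0.5, -0.2]
opening: -0.003
grasp_force: 0.0
```

Emit:
jog_arm(series=[[[-2,0,0,0,0,0,0],[-2,0,0,0,0,0,0],[-1.5,0,0,0,0,0,0],[-1.5,0,-0.5,0,0,0,0],[-1,0,-0.5,0,0,0,0],[-1,0,-0.5,0,0,0,0],[-1,0,-0.5,0,0,0,0],[-1,-0.2,-0.5,0,0,0,0],[-1,-0.4,-0.5,0,0,0,0],[-1,-0.4,-0.3,0,0,0,0]]])

```text
time_s: 11.3
eef_pos: [0.4735, -0.2938, 0.032]
eef_rot: [-0.003, 0.0, 1.0, 0.002]
wrist_force: [-7.6, -0.4, -3.8]
opening: 0.0
grasp_force: 3.7
```

Emit:
jog_arm(series=[[[-1,-0.4,0,0,0,0,0],[-1.5,-0.5,0,0,0,0,0],[-1.5,-0.5,0,0,0,0,0],[-1.5,-0.5,0,0,0,0,0],[-2,-0.7,0,0,0,0,0],[-2,-0.7,0,0,0,0,0],[-2,-0.7,0,0,0,0,0],[-2,-0.6,0,0,0,0,0],[-2,-0.6,0,0,0,0,0],[-2,-0.6,0,0,0,0,0]]])

```text
time_s: 12.3
eef_pos: [0.491, -0.3003, 0.0321]
eef_rot: [-0.003, 0.0, 1.0, 0.001]
wrist_force: [-8.6, -1.9, -2.8]
opening: 0.005
grasp_force: 4.3
```

Emit:
jog_arm(series=[[[-2.5,-1.2,0,0,0,0,0],[-2.5,-1.2,0,0,0,0,0],[-2.5,-1.2,0,0,0,0,0],[-2.5,-1.2,0,0,0,0,0],[-2.5,-1.2,0,0,0,0,0],[-2.5,-1.2,0,0,0,0,0],[-2.5,-1.3,0,0,0,0,0],[-2.5,-1.3,0,0,0,0,0],[-2.5,-1.3,0,0,0,0,0],[-2.5,-1.3,0,0,0,0,0]]])

```text
time_s: 13.3
eef_pos: [0.5157, -0.3116, 0.032]
eef_rot: [-0.003, 0.0, 1.0, 0.002]
wrist_force: [-8.5, 3.2, 0.5]
opening: -0.0
grasp_force: 4.6
```

```bash
cat > m.py <<'E'
from h import *
from bench import ctrl
c=ctrl.camera('top'); x,y,w,h,a=sealer(c)
L=260; ca,sa=np.cos(a),np.sin(a)
off=-5.8; cx,cy=x+off*ca,y+off*sa   # lid centre -> body centre
f=lambda X,Y:np.round([cx+ca*X-sa*Y,cy+sa*X+ca*Y],1)
print('sealer',cx.round(1),cy.round(1),a,'rect',w,h,'padL',f(-75,118),'padR',f(-75,-118))
bl,br=np.array([697.,-105]),np.array([701.,-213])
for n,b in (('L',bl),('R',br)):
    d=b-[cx,cy]; print('gap',n,round(ca*d[0]+sa*d[1]-65,1))
o=ctrl.get_obs(); print(np.round(o['wrist_force'],2),np.round(o['eef_pos']*1000,1))
E
python3 m.py
```

```text
sealer 581.0 -190.3 0.1434 rect 118.2 256.2 padL [489.9 -84.3] padR [ 523.6 -317.8]
gap L 62.0
gap R 50.6
[-7.93  0.49 -2.77] [ 516.2 -312.    32.1]
```

Emit:
jog_arm(series=[[[25,0,2,0,0,0,0],[30,44,1.3,0,0,0,0],[0,46,0,0,0,0,0],[0,46,0,0,0,0,0],[0,46,0,0,0,0,0],[0,46,0,0,0,0,0],[-6,0,0,0,0,0,0],[-4,0,0,0,0,0,0],[-2,0,0,0,0,0,0],[-2,0,0,0,0,0,0]]])

```text
time_s: 14.35
eef_pos: [0.4803, -0.0896, 0.0306]
eef_rot: [0.0, 0.001, 1.0, -0.0]
wrist_force: [-1.6, 1.1, 0.2]
opening: -0.004
grasp_force: 0.6
```

Emit:
jog_arm(series=[[[-2,0,0,0,0,0,0],[-1.5,0,0,0,0,0,0],[-1,0,-0.3,0,0,0,0],[-1,0,-0.5,0,0,0,0],[-1,0,-0.5,0,0,0,0],[-1,0,-0.5,0,0,0,0],[-1,0,-0.5,0,0,0,0],[-1,0.2,-0.5,0,0,0,0],[-1,0.4,-0.3,0,0,0,0],[-1,0.4,-0.2,0,0,0,0]]])

```text
time_s: 15.35
eef_pos: [0.4877, -0.0867, 0.0318]
eef_rot: [-0.004, 0.001, 1.0, 0.001]
wrist_force: [-7.3, -1.1, -2.9]
opening: -0.0
grasp_force: 3.7
```

Emit:
jog_arm(series=[[[-1,0.4,0,0,0,0,0],[-1.5,0.5,0,0,0,0,0],[-2,0.8,0,0,0,0,0],[-2,0.8,0,0,0,0,0],[-2,0.8,0,0,0,0,0],[-2.5,1,0,0,0,0,0],[-2.5,1,0,0,0,0,0],[-2.5,1,0,0,0,0,0],[-2.5,1,0,0,0,0,0],[-2.5,1,0,0,0,0,0]]])

```text
time_s: 16.35
eef_pos: [0.5079, -0.0781, 0.0317]
eef_rot: [-0.005, 0.001, 1.0, 0.001]
wrist_force: [-11.0, 0.7, 1.6]
opening: -0.001
grasp_force: 5.5
```

Emit:
jog_arm(series=[[[-2.5,1,0,0,0,0,0],[-2.5,1,0,0,0,0,0],[-2.5,1,0,0,0,0,0],[-2.5,1,0,0,0,0,0],[-2.5,1,0,0,0,0,0],[-2.5,1,0,0,0,0,0],[-2.5,1,0,0,0,0,0],[-2.5,1,0,0,0,0,0],[-2.5,1,0,0,0,0,0],[-2.5,1,0,0,0,0,0]]])

```text
time_s: 17.35
eef_pos: [0.5333, -0.0685, 0.0317]
eef_rot: [-0.004, 0.001, 1.0, 0.001]
wrist_force: [-8.9, -0.8, -0.9]
opening: 0.001
grasp_force: 4.7
```

```bash
python3 m.py
```

```text
sealer 598.5 -190.2 -0.1445 rect 118.4 256.2 padL [541.2 -62.6] padR [ 507.3 -296.1]
gap L 20.2
gap R 39.8
[-8.92  2.06 -0.59] [533.7 -68.3  31.8]
```

Emit:
jog_arm(series=[[[25,0,2,0,0,0,0],[28,-45,1.3,0,0,0,0],[0,-45,0,0,0,0,0],[0,-45,0,0,0,0,0],[0,-46,0,0,0,0,0],[0,-46,0,0,0,0,0],[-5,0,0,0,0,0,0],[-3,0,0,0,0,0,0],[-2,0,0,0,0,0,0],[-2,0,0,0,0,0,0]]])

```text
time_s: 18.4
eef_pos: [0.4976, -0.2919, 0.0301]
eef_rot: [-0.0, -0.0, 1.0, 0.0]
wrist_force: [-0.9, -0.4, -0.2]
opening: -0.001
grasp_force: 0.8
```

Emit:
jog_arm(series=[[[-2,0,0,0,0,0,0],[-1.5,0,0,0,0,0,0],[-1,0,-0.3,0,0,0,0],[-1,0,-0.5,0,0,0,0],[-1,0,-0.5,0,0,0,0],[-1,0,-0.5,0,0,0,0],[-1,0,-0.5,0,0,0,0],[-1,-0.2,-0.5,0,0,0,0],[-1,-0.4,-0.3,0,0,0,0],[-1,-0.4,-0.4,0,0,0,0]]])

```text
time_s: 19.4
eef_pos: [0.5063, -0.2923, 0.0322]
eef_rot: [-0.003, -0.0, 1.0, 0.002]
wrist_force: [-8.3, 0.2, -2.7]
opening: 0.002
grasp_force: 3.8
```

Emit:
jog_arm(series=[[[-1.5,-0.5,0,0,0,0,0],[-1.5,-0.5,0,0,0,0,0],[-2,-0.8,0,0,0,0,0],[-2,-0.8,0,0,0,0,0],[-2,-0.8,0,0,0,0,0],[-2,-0.8,0,0,0,0,0],[-2,-0.8,0,0,0,0,0],[-2,-0.8,0,0,0,0,0],[-2,-0.8,0,0,0,0,0],[-2,-0.8,0,0,0,0,0]]])

```text
time_s: 20.4
eef_pos: [0.5254, -0.2999, 0.0322]
eef_rot: [-0.003, -0.0, 1.0, 0.002]
wrist_force: [-8.2, -0.7, -1.2]
opening: 0.002
grasp_force: 4.2
```

Emit:
jog_arm(series=[[[-2,-0.8,0,0,0,0,0],[-2,-0.8,0,0,0,0,0],[-2,-0.8,0,0,0,0,0],[-2,-0.8,0,0,0,0,0],[-2,-0.8,0,0,0,0,0],[-2,-0.8,0,0,0,0,0],[-2,-0.8,0,0,0,0,0],[-1,-0.4,0,0,0,0,0],[-1,-0.4,0,0,0,0,0],[-1,-0.4,0,0,0,0,0]]])

```text
time_s: 21.4
eef_pos: [0.5421, -0.3065, 0.0322]
eef_rot: [-0.003, -0.0, 1.0, 0.002]
wrist_force: [-9.2, -0.0, -0.2]
opening: 0.001
grasp_force: 4.5
```

```bash
python3 m.py
```

```text
sealer 613.5 -189.1 0.0914 rect 118.4 255.6 padL [528.1 -78.5] padR [ 549.6 -313.5]
gap L 25.8
gap R 19.9
[-8.6   0.01 -0.71] [ 542.3 -306.7   32.2]
```

Emit:
jog_arm(series=[[[25,0,2,0,0,0,0],[16,44,1.6,0,0,0,0],[0,46,0,0,0,0,0],[0,46,0,0,0,0,0],[0,46,0,0,0,0,0],[0,46,0,0,0,0,0],[-5,0,0,0,0,0,0],[-3,0,0,0,0,0,0],[-2,0,0,0,0,0,0],[-2,0,0,0,0,0,0]]])

```text
time_s: 22.45
eef_pos: [0.5169, -0.0818, 0.0305]
eef_rot: [0.0, 0.001, 1.0, -0.0]
wrist_force: [1.2, 0.2, 0.4]
opening: 0.0
grasp_force: 0.0
```

Emit:
jog_arm(series=[[[-2,0,0,0,0,0,0],[-1.5,0,0,0,0,0,0],[-1,0,-0.3,0,0,0,0],[-1,0,-0.5,0,0,0,0],[-1,0,-0.5,0,0,0,0],[-1,0,-0.5,0,0,0,0],[-1,0,-0.5,0,0,0,0],[-1,0.2,-0.5,0,0,0,0],[-1,0.4,-0.3,0,0,0,0],[-1,0.4,-0.4,0,0,0,0]]])

```text
time_s: 23.45
eef_pos: [0.5246, -0.0788, 0.0321]
eef_rot: [-0.003, 0.0, 1.0, 0.001]
wrist_force: [-6.4, -1.4, -3.0]
opening: 0.004
grasp_force: 3.5
```

Emit:
jog_arm(series=[[[-1.5,0.5,0,0,0,0,0],[-2,0.8,0,0,0,0,0],[-2,0.8,0,0,0,0,0],[-2.5,1,0,0,0,0,0],[-2.5,1,0,0,0,0,0],[-2.5,1,0,0,0,0,0],[-2.5,1,0,0,0,0,0],[-2.5,1,0,0,0,0,0],[-2,0.8,0,0,0,0,0],[-1.5,0.6,0,0,0,0,0]]])

```text
time_s: 24.45
eef_pos: [0.5455, -0.0701, 0.0321]
eef_rot: [-0.004, 0.0, 1.0, 0.001]
wrist_force: [-9.8, -0.4, 0.7]
opening: 0.002
grasp_force: 5.0
```

```bash
python3 m.py
```

```text
sealer 621.5 -188.9 -0.0483 rect 118.3 256.5 padL [552.3 -67.4] padR [ 540.9 -303.2]
gap L 6.4
gap R 15.6
[-9.51  1.11 -0.18] [545.7 -70.   32. ]
```

Emit:
jog_arm(series=[[[20,0,2,0,0,0,0],[11,-45,1.6,0,0,0,0],[0,-45,0,0,0,0,0],[0,-45,0,0,0,0,0],[0,-46,0,0,0,0,0],[0,-46,0,0,0,0,0],[-5,0,0,0,0,0,0],[-3,0,0,0,0,0,0],[-2,0,0,0,0,0,0],[-2,0,0,0,0,0,0]]])

```text
time_s: 25.5
eef_pos: [0.5303, -0.2964, 0.03]
eef_rot: [-0.0, -0.0, 1.0, 0.0]
wrist_force: [-0.1, 0.2, 0.2]
opening: -0.0
grasp_force: 0.0
```

Emit:
jog_arm(series=[[[-2,0,0,0,0,0,0],[-1.5,0,0,0,0,0,0],[-1,0,-0.3,0,0,0,0],[-1,0,-0.5,0,0,0,0],[-1,0,-0.5,0,0,0,0],[-1,0,-0.5,0,0,0,0],[-1,0,-0.5,0,0,0,0],[-1,-0.2,-0.5,0,0,0,0],[-1,-0.4,-0.3,0,0,0,0],[-1,-0.4,-0.4,0,0,0,0]]])

```text
time_s: 26.5
eef_pos: [0.539, -0.2977, 0.0319]
eef_rot: [-0.003, 0.0, 1.0, 0.002]
wrist_force: [-7.8, 0.2, -3.3]
opening: -0.002
grasp_force: 3.6
```

Emit:
jog_arm(series=[[[-1.5,-0.5,0,0,0,0,0],[-2,-0.8,0,0,0,0,0],[-2,-0.8,0,0,0,0,0],[-2,-0.8,0,0,0,0,0],[-2,-0.8,0,0,0,0,0],[-2,-0.8,0,0,0,0,0],[-2,-0.8,0,0,0,0,0],[-2,-0.8,0,0,0,0,0],[-2,-0.8,0,0,0,0,0],[-1.5,-0.6,0,0,0,0,0]]])

```text
time_s: 27.5
eef_pos: [0.5577, -0.3053, 0.0319]
eef_rot: [-0.003, 0.0, 1.0, 0.002]
wrist_force: [-8.5, 1.2, -0.5]
opening: -0.0
grasp_force: 4.6
```

```bash
python3 m.py
```

```text
sealer 629.4 -188.8 0.0903 rect 118.3 255.9 padL [544.1 -78.1] padR [ 565.4 -313.1]
gap L 9.9
gap R 4.1
[-9.15  1.03 -1.2 ] [ 557.8 -305.3   32. ]
```

Emit:
jog_arm(series=[[[-1,-0.4,0,0,0,0,0],[-1,-0.4,0,0,0,0,0],[-1,-0.4,0,0,0,0,0],[-1,-0.4,0,0,0,0,0],[-1,-0.4,0,0,0,0,0],[-1,-0.4,0,0,0,0,0],[-1,-0.4,0,0,0,0,0],[-1,-0.4,0,0,0,0,0],[-1,-0.4,0,0,0,0,0],[0,0,0,0,0,0,0]]])

```text
time_s: 28.55
eef_pos: [0.5651, -0.308, 0.0318]
eef_rot: [-0.005, -0.0, 1.0, 0.003]
wrist_force: [-15.2, 3.3, 5.6]
opening: -0.001
grasp_force: 7.5
```

```bash
python3 m.py
```

```text
sealer 630.9 -190.1 0.1214 rect 118.1 256.1 padL [542.2 -82.1] padR [ 570.8 -316.3]
gap L 10.9
gap R 1.8
[-14.93   3.59   3.95] [ 565.  -308.    31.8]
```

Emit:
jog_arm(series=[[[25,0,2,0,0,0,0],[27,43,1.6,0,0,0,0],[0,46,0,0,0,0,0],[0,46,0,0,0,0,0],[0,46,0,0,0,0,0],[0,45,0,0,0,0,0],[-5,0,0,0,0,0,0],[-3,0,0,0,0,0,0],[-2,0,0,0,0,0,0],[-2,0,0,0,0,0,0]]])

```text
time_s: 29.6
eef_pos: [0.5309, -0.0863, 0.0304]
eef_rot: [0.0, 0.001, 1.0, -0.0]
wrist_force: [1.0, -0.1, -1.1]
opening: 0.003
grasp_force: 0.0
```

Emit:
jog_arm(series=[[[-2,0,0,0,0,0,0],[-1.5,0,0,0,0,0,0],[-1,0,-0.3,0,0,0,0],[-1,0,-0.5,0,0,0,0],[-1,0,-0.5,0,0,0,0],[-1,0,-0.5,0,0,0,0],[-1,0,-0.5,0,0,0,0],[-1,0.2,-0.5,0,0,0,0],[-1,0.4,-0.3,0,0,0,0],[-1,0.4,-0.4,0,0,0,0]]])

```text
time_s: 30.6
eef_pos: [0.5381, -0.0828, 0.0317]
eef_rot: [-0.004, 0.0, 1.0, 0.001]
wrist_force: [-8.8, -0.2, -3.0]
opening: -0.001
grasp_force: 4.1
```

```bash
python3 m.py
```

```text
sealer 631.2 -189.5 0.0968 rect 118.2 256.0 padL [545.2 -79.3] padR [ 568.  -314.2]
gap L 8.6
gap R 2.2
[-7.76 -0.41 -2.63] [538.3 -82.7  31.8]
```

Emit:
jog_arm(series=[[[-1,0.4,0,0,0,0,0],[-1,0.4,0,0,0,0,0],[-1,0.4,0,0,0,0,0],[-1,0.4,0,0,0,0,0],[-1,0.4,0,0,0,0,0],[-1,0.4,0,0,0,0,0],[-1,0.4,0,0,0,0,0],[-1,0.4,0,0,0,0,0],[-0.5,0.2,0,0,0,0,0],[0,0,0,0,0,0,0]]])

```text
time_s: 31.65
eef_pos: [0.5455, -0.0789, 0.0316]
eef_rot: [-0.005, 0.0, 1.0, 0.002]
wrist_force: [-11.2, 1.2, 1.3]
opening: 0.0
grasp_force: 6.2
```

```bash
python3 m.py
```

```text
sealer 632.5 -189.0 0.0591 rect 118.4 255.9 padL [550.7 -75.7] padR [ 564.6 -311.3]
gap L 4.3
gap R 2.0
[-12.6    1.28   1.75] [545.6 -78.9  31.6]
```

Emit:
jog_arm(series=[[[-0.5,0.3,-0.5,0,0,0,0],[-0.5,0.3,-0.5,0,0,0,0],[-0.5,0.2,-0.3,0,0,0,0],[-0.5,0.2,0,0,0,0,0],[-0.5,0.2,0,0,0,0,0],[-0.5,0.2,0,0,0,0,0],[-0.5,0.2,0,0,0,0,0],[-0.5,0.2,0,0,0,0,0],[0,0,0,0,0,0,0],[0,0,0,0,0,0,0]]])

```text
time_s: 32.7
eef_pos: [0.5487, -0.0773, 0.0323]
eef_rot: [-0.006, 0.0, 1.0, 0.001]
wrist_force: [-14.1, -1.0, -2.5]
opening: 0.005
grasp_force: 6.7
```

```bash
python3 m.py
```

```text
sealer 633.1 -189.6 0.0403 rect 118.3 254.5 padL [553.4 -74.8] padR [ 562.9 -310.6]
gap L 2.3
gap R 1.9
[-12.79  -1.03  -1.52] [548.7 -77.4  32.3]
```

Emit:
jog_arm(series=[[[4,0,0,0,0,0,0],[8,0,0,0,0,0,0],[20,0,0,0,0,0,0],[30,0,0,0,0,0,0],[30,0,-10,0,0,0,0],[0,0,-30,0,0,0,0],[0,0,-30,0,0,0,0],[0,0,0,0,0,0,0],[0,0,0,0,0,0,0],[0,0,0,0,0,0,0]]])

```text
time_s: 33.75
eef_pos: [0.4619, -0.0784, 0.1044]
eef_rot: [-0.0, 0.0, 1.0, 0.0]
wrist_force: [-0.1, -0.1, -0.6]
opening: -0.001
grasp_force: 0.0
```

```bash
python3 m.py
python3 - <<'E'
from h import *
from bench import ctrl
out=[]
for n in ('top','side'):
    c=ctrl.camera(n); np.savez('pics/%s2.npz'%n,**c); z=dict(np.load('pics/%s0.npz'%n))
    x0,y0,w,h=(240,150,95,70) if n=='top' else (215,160,130,115)
    for k,q in (('was',z),('now',c)):
        for m,s,ce in blobs(mask(q,(0,120,60),(8,255,255)),6):
            if x0<ce[0]<x0+w and y0<ce[1]<y0+h: print(n,k,s.tolist(),np.round(ce,1))
        out.append(cv2.resize(q['frame'][y0:y0+h,x0:x0+w],(390,290),interpolation=cv2.INTER_CUBIC))
cv2.imwrite('pics/cmp.png',np.vstack([np.hstack(out[:2]),np.hstack(out[2:])]))
E
```

```text
sealer 633.1 -189.3 0.0405 rect 118.3 254.8 padL [553.4 -74.5] padR [ 562.9 -310.3]
gap L 2.3
gap R 1.9
[0.3  0.04 0.09] [461.7 -78.3 104.1]
top was [255, 176, 11, 7, 56] [259.8 179.6]
top was [298, 176, 10, 7, 52] [302.2 178.9]
top now [256, 175, 9, 5, 27] [260.  177.1]
top now [299, 175, 8, 4, 28] [302.3 176.7]
top now [268, 212, 7, 7, 37] [271. 215.]
side was [320, 162, 2, 5, 6] [320.2 164.2]
side was [337, 167, 4, 5, 7] [339.  168.9]
side was [331, 172, 4, 3, 11] [332.6 172.9]
side was [270, 193, 7, 11, 53] [273.1 198.1]
side was [252, 225, 8, 11, 61] [255.7 229.8]
side was [324, 234, 6, 4, 21] [326.1 235.5]
side now [270, 193, 4, 6, 8] [271.2 195.6]
side now [293, 222, 6, 4, 20] [295.5 223.5]
side now [251, 225, 4, 6, 10] [252.8 227.6]
```

View pics/cmp.png

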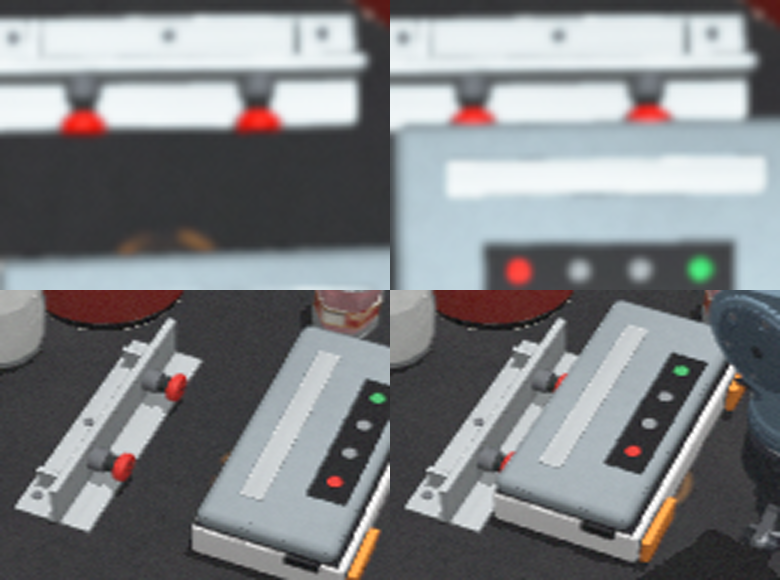

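The crops show the lid's back edge over both red caps. The caps sit slightly further back, about 1 row (mask top 176→175), than at the start. I'll measure that with sub-pixel accuracy.

```bash
cat > cap.py <<'E'
from h import *
def edge(c,cols):
    f=c['frame'].astype(float); r=(f[...,2]-f[...,1])[166:184,cols[0]:cols[1]].mean(1)
    i=int(np.argmax(r>90)); return 166+i-1+(90-r[i-1])/(r[i]-r[i-1])
def caps(t='2'):
    z=dict(np.load('pics/top0.npz')); c=dict(np.load('pics/top%s.npz'%t))
    for n,co in (('L',(258,262)),('R',(300,304))): print('cap',n,'sunk mm',round((edge(z,co)-edge(c,co))*1045/414,2))
    # fixed reference: rail's rear/top edge rows
    g=lambda q:cv2.cvtColor(q['frame'],cv2.COLOR_BGR2GRAY).astype(np.float32)[145:172,240:325]
    print('rail shift px',np.round(cv2.phaseCorrelate(g(z),g(c)),3))
if __name__=='__main__':
    caps()
E
python3 cap.py
```

```text
cap L sunk mm 2.15
cap R sunk mm 2.03Traceback (most recent call last):
  File "cap.py", line 12, in <module>
    caps()
    ~~~~^^
  File "cap.py", line 10, in caps
    print('rail shift px',np.round(cv2.phaseCorrelate(g(z),g(c)),3))
                          ~~~~~~~~^^^^^^^^^^^^^^^^^^^^^^^^^^^^^^^^^
    return _wrapfunc(a, 'round', decimals=decimals, out=out)
    return _wrapit(obj, method, *args, **kwds)
    conv = _array_converter(obj)
ValueError: setting an array element with a sequence. The requested array has an inhomogeneous shape after 1 dimensions. The detected shape was (2,) + inhomogeneous part.
```

```bash
python3 -c "
from bench import ctrl
print(ctrl.hand_in())"
```

```text
the job is handed in; nothing more can be done
None
```

The sealer is parked square against the rail with both bumpers sunk about 2 mm and the arm clear. I handed the job in at about 34 s; the hand-in gave no verdict, and the highest push I read was about 17 N, at row ends only.

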